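# Reset the dividers in the spares bins of the vacuum bench

## Robot

A 6-joint arm with a two-finger parallel gripper is mounted at the origin on the work surface. World frame = base frame: x ahead of the robot, y to its left, z up, the work surface at z = 0. Lengths are in m, angles in rad, forces in N, time in s.
With the tool pointing down it reaches from about 0.225 to 0.875 m from the base axis. Payload 3.4 kg.
Tool frame: the origin (TCP) lies at the very end of the fingers, on their centre line; the grasp point (between the pads) lies robot.grip_point_offset behind it (robot.grip_point_offset is the distance from the TCP to the grasp point, in m); z points along the fingers, y is the direction in which the jaws open and shut (so a half turn about z gives the same grasp; the last joint's range is limited). The gripper opens to 85 mm and grips with 20 to 120 N. Pads are 22 mm wide; open, the fingers measure 114 mm over their backs; the gripper's body (76 mm by 85 mm) begins 54 mm behind the grasp point. The pads swing forward as they close: fully open they stand 13 mm farther back than shut.
Start: joints at [1.064, 0.276, 1.505, -0, 1.361, -0.121], TCP at [0.216, 0.533, 0.231] pointing down, gripper open.
Joint ranges: [-2.89, 2.89], [-0.75, 2.08], [0.22, 2.7], [-1.18, 4.32], [0.11, 2.71], [-2.7, 2.7]. Speed limits (rad/s): [2.57, 2.57, 3.14, 3.14, 3.14, 3.14].

## Interface

Orientations are given as a unit quaternion [x, y, z, w].
In Python, from plant import robot, camera, calibration gives the robot as it stands.
- The arm moves only by the shell command python3 -m crank 'ROWS'. ROWS is JSON, a list of rows, each a list of 3 entries, a list of its own where there are three numbers: the shift along the world's x, y, z in units of 25 mm (1.0 is 25 mm), then the turn, a rotation vector about the world's x, y, z in units of 8 degrees (1.0 is 8 degrees), then the opening, from -1 (shut) to 1 (fully open). A call has 1 to 5 rows; each row is the pose to reach, as a shift and turn from the pose measured when the call began; what a row does not reach only later rows make up. A row lasts 1/8 s, in which the tool goes at most 62.5 mm and 10.7 degrees, less where a joint would pass 70% of its speed; a pose out of reach is approached as far as the arm can. A call with a gripper value outside its range is refused whole. The fingers move at their own pace and stop on an object; the grip force is fixed at half the most. Time passes only in rows, so rows that repeat a pose let the fingers close. It gives the time, the measured TCP pose, the force and the opening at its end, in the units of the state.
- robot.get_obs(): the state, without advancing time (a new reading comes with each control period).
- camera(name): name is "side" or "top"; returns the picture (400x640x3 uint8, red, green, blue); there is no depth.
- calibration(name): a dict with "vfov" (degrees; the focal length in pixels is half the picture's height over the tangent of half this angle, whatever the lens; pixels are square), "cx", "cy" (the principal point, pixels), "rvec" (rotation vector, rad) and "tvec" (3), from world to camera coordinates, as OpenCV has them. Camera axes: x right, y down, z forward; pixel columns grow to the right and rows downward; lengths in m; the calibration is good to about 2 mm. A picture is of the moment at which its call begins. calibration takes no time and is no camera call.
- robot.job_done(): hands the job in, once; it reports no verdict.
The state is a dict: "time": time; "joint_pos": joint angles; "joint_velocities": joint speeds; "effort": joint torques, N m; "eef_pos": TCP position; "eef_rot": TCP orientation; "force": force on the tool from outside, world axes, zero at the start; "moment": the same for the moment, N m; "width": opening from 0.0 (shut) to 1.0 (fully open).
Only numpy, scipy, OpenCV 4.12 (cv2) and the standard library are available. Lean on these libraries where they do the work, as an engineer would, in place of code of your own. Each camera call takes 0.05 s, during which the arm holds its last target.

## Task

Put the long shaft and the rail away in the two parts bins, one in each bin, lying flat on the bin floor beside the bracket that is already there, on the other side of the divider. Neither fits yet: slide each bin's divider towards its bracket to make room, noting that the shaft only fits in the bin that has the shorter bracket. Leave the brackets lying in their bins, neither lifted nor jammed hard by the divider, and leave the other things on the bench where they stand.

Things in the scene. Friction and masses are not known exactly. Their poses are not given: they have to be found in the camera images.
- bin_a: Fixed open grey parts bin, 308 mm long (own y axis), 80 wide (own x), 45 high. Origin: centre of its underside, 3 mm over the bench on a thin plate. Walls and floor 4 mm: inside 300 x 72 mm. A loose bracket lies in one end, between end wall and divider. Lies beside the other bin, centres 94 mm apart; which is nearer the robot varies. Its divider is divider_a.
- bin_b: Fixed open grey parts bin, 308 mm long (own y axis), 80 wide (own x), 45 high. Origin: centre of its underside, 3 mm over the bench on a thin plate. Walls and floor 4 mm: inside 300 x 72 mm. A loose bracket lies in one end, between end wall and divider. Lies beside the other bin, centres 94 mm apart; which is nearer the robot varies. Its divider is divider_b.
- divider_a (a joint): Position (m) of the upright divider across bin_a along the bin's own +y; 0 = mid-bin, stops at +-0.09. Starts within 15 mm of 0. Plate 6 mm thick, from 1 mm over the floor up to a crossbar (10 mm wide along the bin, spanning both side walls) 48 to 55 mm above the bin's underside. Slides stiffly (2.5 N), stays where left. Push it from its empty side.
- divider_b (a joint): Position (m) of the upright divider across bin_b along the bin's own +y; 0 = mid-bin, stops at +-0.09. Starts within 15 mm of 0. Plate 6 mm thick, from 1 mm over the floor up to a crossbar (10 mm wide along the bin, spanning both side walls) 48 to 55 mm above the bin's underside. Slides stiffly (2.5 N), stays where left. Push it from its empty side.
- shaft: A loose round steel shaft, 200 mm long along its own x axis, 22 mm in diameter, with a 30 x 30 mm square flange 10 mm thick at each end, on which it lies without rolling. Origin: the middle of its axis, 15 mm above what it lies on. 0.45 kg. Starts on the rubber mat (3 mm thick), roughly pointing away from the robot, beside the rail; left-right order varies.
- rail: A loose straight aluminium rail of I section, 172 mm long along its own x axis, 28 mm wide (y), 26 mm high (z). Origin: its middle, 13 mm above what it lies on. 0.3 kg. Starts on the same rubber mat, roughly pointing away from the robot.
- short_bracket: The shorter loose steel bracket: base plate 70 mm long (its own y axis, along the bin), 48 mm wide (x), 8 mm thick, with one 30 mm high upright across one end. Origin: centre of its underside. About 0.25 kg. Lies in one end of one bin; which end and which bin vary.
- long_bracket: The longer loose steel bracket: base plate 100 mm long (its own y axis, along the bin), 48 mm wide (x), 8 mm thick, with a 30 mm high upright across each end. Origin: centre of its underside. About 0.32 kg. Lies in one end of the other bin.
- bottle: A bystander: white plastic bottle, 58 mm in diameter, 170 mm tall, beyond the bins and the mat on the robot's centre line. Origin: centre of its underside. Leave it standing.
- flange: A bystander: steel vacuum flange, 70 mm in diameter, 30 mm high, lying beyond the mat. Origin: centre of its underside.
- gasket_box: A bystander: cardboard box, 50 x 90 x 35 mm high, on the bench close behind the farther bin. Origin: centre of its underside.
There are look-alikes about, which are no part of the job. Leave any orange or yellow look-alike of the shaft alone. Leave any yellow look-alike of the rail alone.

How it is judged:
At the end, for the whole second after the job is handed in: The shaft lies in one bin and the rail in the other, each flat on the bin floor (middle within 4.5 mm of its resting height, level within about 0.04 rad) and at rest; both brackets lie flat (within 0.1 rad) on their bins' floors (((x of shaft in the frame of bin_a between -0.036 and 0.036 m and y of shaft in the frame of bin_a between -0.15 and 0.15 m and z of shaft in the frame of bin_a below 0.0235 m and x of rail in the frame of bin_b between -0.036 and 0.036 m and y of rail in the frame of bin_b between -0.15 and 0.15 m and z of rail in the frame of bin_b below 0.0215 m) or (x of shaft in the frame of bin_b between -0.036 and 0.036 m and y of shaft in the frame of bin_b between -0.15 and 0.15 m and z of shaft in the frame of bin_b below 0.0235 m and x of rail in the frame of bin_a between -0.036 and 0.036 m and y of rail in the frame of bin_a between -0.15 and 0.15 m and z of rail in the frame of bin_a below 0.0215 m)) and angle between shaft's own x axis and vertical between 1.53 and 1.612 rad and angle between rail's own x axis and vertical between 1.53 and 1.612 rad and height (world z) of each of short_bracket, long_bracket below 0.014 m and angle between each of short_bracket, long_bracket's own z axis and vertical below 0.1 rad and linear speed of each of shaft, rail, short_bracket, long_bracket below 0.02 m/s); the robot touches nothing.
It fails at once if a bracket is lifted (origin more than 30 mm above the bench) (height (world z) of any of short_bracket, long_bracket above 0.03 m).
It fails at once if a bracket is jammed hard (more than 40 N on it) (contact force between any of short_bracket, long_bracket and anything else above 40 N).
It fails at once if a bystander is pushed more than 20 mm or knocked over (distance of any of bottle, flange, gasket_box from where it was at the start of the episode above 0.02 m or angle between any of bottle, flange, gasket_box's own z axis and vertical above 0.3 rad).
It also fails if it takes over 72 s, if anything falls off the work surface, if the arm or the gripper's body presses on something with over 40 N, if the wrist force passes 120 N, or if a joint passes its speed limit or range.

## Working session

There is one attempt and no reset: what is moved stays moved. The work goes in short steps, Python scripts to look and compute and a shell command to move; the robot and the scene stay as the last step left them, time stands still between calls to the robot, and variables do not carry over. Pictures are saved under pics/ and viewed, and the job is handed in when it is done.

```bash
ls; mkdir -p pics; cat > h.py <<'E'
import numpy as np, cv2
from plant import robot, camera, calibration
def shot(name,fn):
    im=camera(name); cv2.imwrite('pics/'+fn,cv2.cvtColor(im,cv2.COLOR_RGB2BGR)); return im
def cal(name):
    c=calibration(name); f=200/np.tan(np.radians(c['vfov'])/2)
    K=np.array([[f,0,c['cx']],[0,f,c['cy']],[0,0,1]]); R=cv2.Rodrigues(np.array(c['rvec'],float))[0]
    return K,R,np.array(c['tvec'],float),c
def ray(name,uv,z):
    K,R,t,c=cal(name); uv=np.atleast_2d(np.array(uv,float))
    d=np.c_[uv,np.ones(len(uv))]@np.linalg.inv(K).T@R; o=-R.T@t
    return o+d*((z-o[2])/d[:,2])[:,None]
def proj(name,P):
    K,R,t,c=cal(name); p=(np.atleast_2d(P)@R.T+t)@K.T; return p[:,:2]/p[:,2:]
E
python3 - <<'E'
from h import *
shot('top','top0.png');shot('side','side0.png')
for n in('top','side'): print(calibration(n), -cal(n)[1].T@cal(n)[2])
print(robot.get_obs(),robot.grip_point_offset)
E
```

```text
pics
{'vfov': 45.1402038131282, 'cx': 321.1297014794052, 'cy': 199.1460444366806, 'rvec': array([ 2.15795571, -2.14001081,  0.18096722]), 'tvec': array([-0.0967057 ,  0.50786988,  1.07873371])} [ 0.33846743 -0.07604919  1.14481725]
{'vfov': 45.78893720403827, 'cx': 320.07171791568703, 'cy': 199.91767224143126, 'rvec': array([ 2.25457138, -0.41237248,  0.18848436]), 'tvec': array([-0.50381332,  0.10483934,  0.99472184])} [ 0.22927391 -0.81718786  0.73070388]
{'time': 0.1, 'joint_pos': array([ 1.06397472e+00,  2.76550636e-01,  1.50600291e+00,  3.13428993e-05,
        1.36070449e+00, -1.20995783e-01]), 'joint_velocities': array([ 0.0001137 , -0.0018453 , -0.00177223, -0.00043268,  0.00182864,
       -0.00102024]), 'effort': array([ 5.13583982e-04, -4.17701519e+01, -2.46401989e+01, -1.93897758e-04,
        5.83069981e-03,  9.03137106e-06]), 'eef_pos': array([0.21615052, 0.53232247, 0.23051689]), 'eef_rot': array([ 1.91721734e-01,  9.81448971e-01, -7.87272412e-04, -2.71693675e-04]), 'force': array([ 0.12720441, -0.03719901,  0.22648753]), 'moment': array([-0.00977212, -0.05357022,  0.03314948]), 'width': 0.9973013398602731} 0.0187
```

View pics/top0.png

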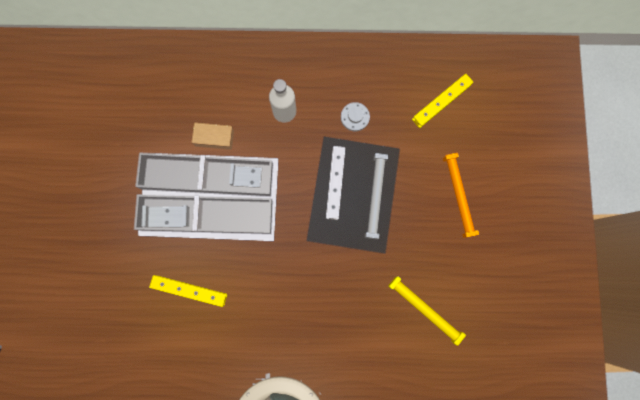

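View pics/side0.png

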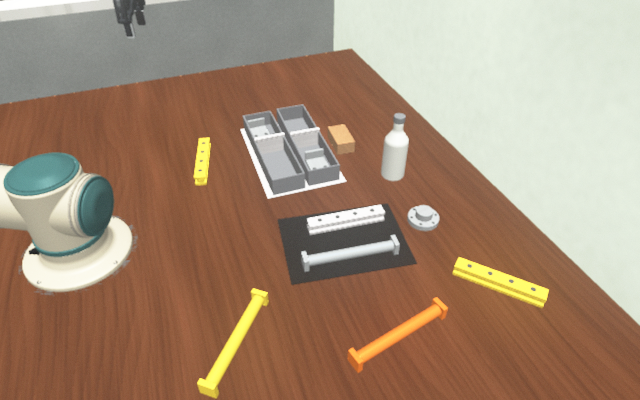

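```bash
python3 - <<'E'
from h import *
t=cv2.imread('pics/top0.png'); s=cv2.imread('pics/side0.png')
a=cv2.resize(t[145:245,128:283],None,fx=5,fy=5,interpolation=cv2.INTER_CUBIC)
cv2.imwrite('pics/c1.png',a)
b=cv2.resize(t[130:260,300:410],None,fx=4.6,fy=4.6,interpolation=cv2.INTER_CUBIC)
cv2.imwrite('pics/c2.png',b)
c=cv2.resize(s[95:205,230:350],None,fx=5,fy=5,interpolation=cv2.INTER_CUBIC)
cv2.imwrite('pics/c3.png',c)
E
```

```text
(no output)
```

View pics/c1.png

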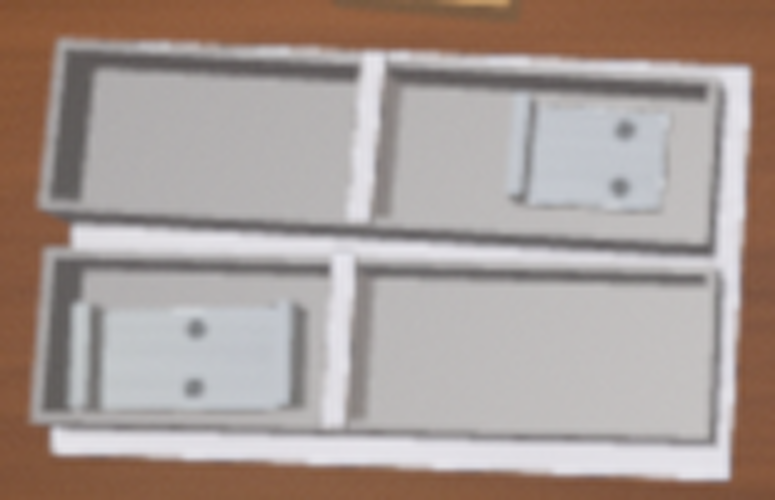

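View pics/c2.png

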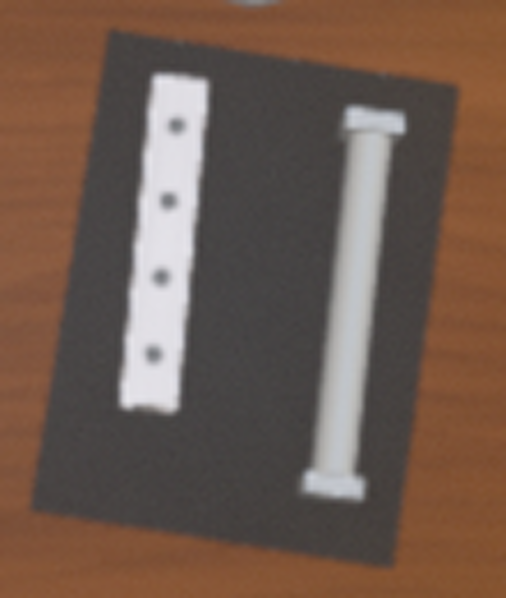

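View pics/c3.png

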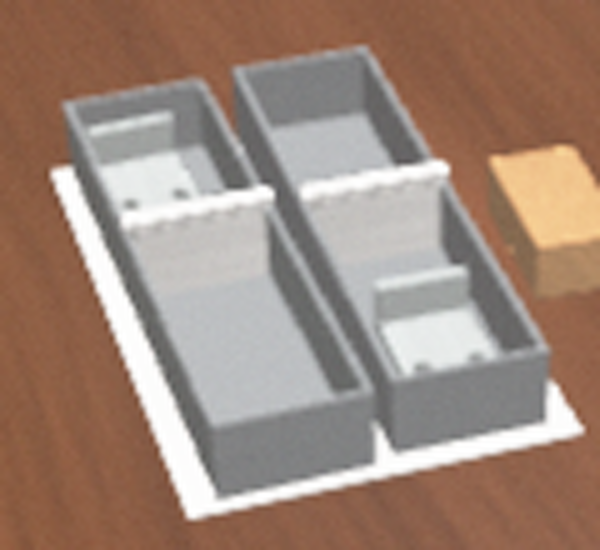

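Candidates: for the shaft, grey (377,197) on the mat versus orange (462,195) and yellow (427,311). For the rail, white (336,183) on the mat versus yellow (188,291) and yellow (443,100). The crop confirms that the grey flanged shaft and the white rail on the mat fit. The far bin holds the short bracket at its right (−y) end, and the near bin holds the long one at its left (+y) end. So the shaft goes in the far bin and the rail in the near bin.

```bash
cat > m.py <<'E'
from h import *
def binfit():
    c=np.array([[60,40],[728,80],[712,252],[40,212],[47,248],[720,272],[714,440],[32,422]],float)/5+[128,145]-0.4
    P=ray('top',c,0.048)[:,:2]
    # local: y along bin (+ = image left), x forward; far bin x=+47
    M=np.array([[87,154],[87,-154],[7,-154],[7,154],[-7,154],[-7,-154],[-87,-154],[-87,154]])/1000
    a=M-M.mean(0);b=P-P.mean(0)
    U,S,Vt=np.linalg.svd(a.T@b);R=(U@np.diag([1,np.linalg.det(U@Vt)])@Vt).T
    t=P.mean(0)-R@M.mean(0)
    return R,t,P-(M@R.T+t)
E
python3 - <<'E'
from m import *
R,t,e=binfit()
print('R',R,'ang',np.degrees(np.arctan2(R[1,0],R[0,0])),'t',t);print(np.round(e*1000,1))
# dividers: crossbar top z=0.058
f=lambda p,z:(ray('top',np.array(p,float)/5+[128,145]-0.4,z)[:,:2]-t)@R*1000
print('div far',f([[373,55],[360,220]],0.058)); print('div near',f([[343,255],[335,428]],0.058))
print('short br base(z.015)',f([[668,115],[662,208]],.015),'upright top z.037',f([[512,95],[530,95],[508,198],[520,200]],.037))
print('long br uprights',f([[76,303],[98,303],[70,405],[280,302],[298,302],[277,405],[293,405]],.037))
im=cv2.imread('pics/top0.png')
g=im.astype(int)
sel=np.zeros(im.shape[:2],np.uint8); 
cv2.fillPoly(sel,[np.array([[328,144],[396,152],[384,246],[312,238]])],1)
m=((g.min(2)>110)&(sel>0)).astype(np.uint8)
for k in cv2.findContours(m,cv2.RETR_EXTERNAL,cv2.CHAIN_APPROX_NONE)[0]:
    if cv2.contourArea(k)<100: continue
    r=cv2.minAreaRect(k); b=cv2.boxPoints(r)
    for z in (.029,.03):
      P=ray('top',b,z); 
      print(r, 'c',P.mean(0)); 
    for i in range(4): 
      d=P[(i+1)%4]-P[i]; print(np.round(np.linalg.norm(d)*1000,1),np.degrees(np.arctan2(d[1],d[0])))
E
```

```text
R [[ 0.99946693  0.03264745]
 [-0.03264745  0.99946693]] ang -1.870893362551591 t [0.5178595  0.17731777]
[[ 3.1  2.5]
 [-2.6 -0.5]
 [-3.9  2.5]
 [ 1.7  3.8]
 [-1.1 -0.9]
 [ 0.8 -1.9]
 [ 3.3 -3.5]
 [-1.2 -2. ]]
div far [[86.80739937  8.62677494]
 [ 9.40314507  8.56774522]]
div near [[ -7.07857464  15.01441883]
 [-86.01815944  12.3579403 ]]
short br base(z.015) [[  73.74233113 -123.69571251]
 [  28.42853991 -123.50182294]] upright top z.037 [[ 75.39700936 -52.6803985 ]
 [ 75.76338054 -61.10572539]
 [ 26.21821241 -54.18896833]
 [ 25.50982421 -59.83302357]]
long br uprights [[-31.53703716 141.35284751]
 [-31.11210423 131.24916361]
 [-78.81056109 139.56017371]
 [-27.12571099  47.58933315]
 [-26.77702394  39.29989164]
 [-74.89811547  44.99070707]
 [-74.59525773  37.67019768]]
((376.45928955078125, 195.39187622070312), (13.240419387817383, 85.06163024902344), 5.931527137756348) c [ 0.52186799 -0.22295296  0.029     ]
((376.45928955078125, 195.39187622070312), (13.240419387817383, 85.06163024902344), 5.931527137756348) c [ 0.52170363 -0.22282131  0.03      ]
203.1 -6.327993548375633
31.6 -95.45143832087284
203.1 173.43102952546369
30.7 84.54702510534267
((335.3218078613281, 182.2821807861328), (13.233994483947754, 73.33424377441406), 5.710593223571777) c [ 0.55192795 -0.12593304  0.029     ]
((335.3218078613281, 182.2821807861328), (13.233994483947754, 73.33424377441406), 5.710593223571777) c [ 0.55173665 -0.12588834  0.03      ]
176.1 -5.341492811891014
31.6 -95.22385274081877
176.1 174.41757987782967
30.8 84.76948200492953
```

```bash
python3 - <<'E'
from m import *
R,t,e=binfit()
im=cv2.imread('pics/side0.png')
M=np.array([[87,154],[87,-154],[7,-154],[7,154],[-7,154],[-7,-154],[-87,-154],[-87,154]])/1000
P=np.c_[M@R.T+t,np.full(8,.048)]
for n in('side','top'):
  im=cv2.imread(f'pics/{n}0.png'); s=5; o=(230,95) if n=='side' else (128,140)
  u=proj(n,P)
  c=cv2.resize(im[o[1]:o[1]+110,o[0]:o[0]+155],None,fx=s,fy=s)
  for q in (u[:4],u[4:]): cv2.polylines(c,[np.int32((q-o+.5)*s)],True,(0,0,255),1)
  cv2.imwrite(f'pics/ov_{n}.png',c)
E
```

```text
(no output)
```

View pics/ov_side.png

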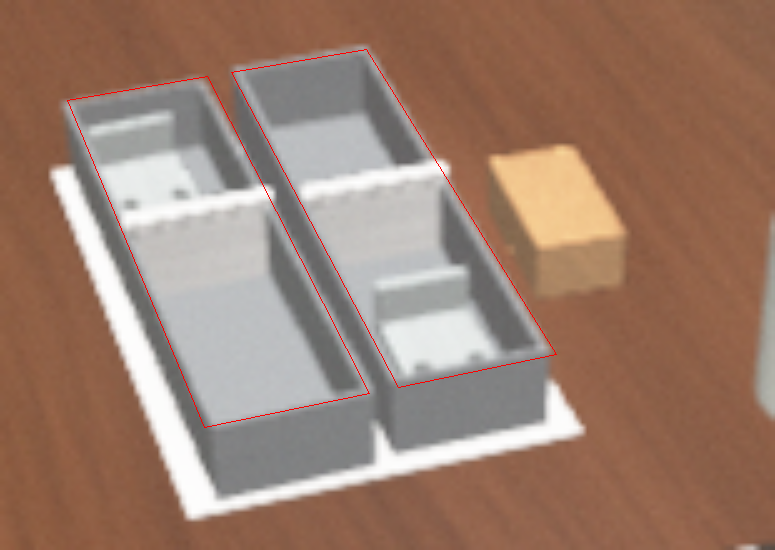

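View pics/ov_top.png

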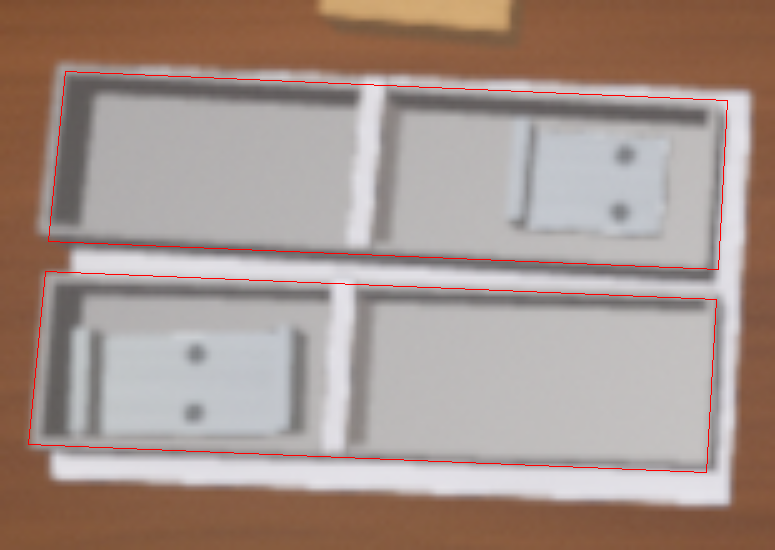

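```bash
cat > go.py <<'E'
import sys
from m import *
from scipy.spatial.transform import Rotation as Ro
R,t,_=binfit()
# usage: go.py L|W x y z(mm) jawdeg
o=robot.get_obs(); p=o['eef_pos']; q=Ro.from_quat(o['eef_rot'])
def rel(frame,x,y,z,jaw):
    v=np.array([x,y])/1000
    if frame=='L': v=R@v+t
    v=np.r_[v,z/1000]
    a=np.radians(jaw); Y=np.array([np.cos(a),np.sin(a),0]); Z=np.array([0,0,-1.]); X=np.cross(Y,Z)
    T=Ro.from_matrix(np.c_[X,Y,Z])
    print('shift',np.round((v-p)/.025,2),'turn',np.round(np.degrees((T*q.inv()).as_rotvec())/8,2),'target',np.round(v,4))
def where():
    y=q.as_matrix()[:,1]; l=(p[:2]-t)@R*1000
    print('t',round(o['time'],2),'local',np.round(l,1),'z',round(p[2]*1000,1),'jaw',round(np.degrees(np.arctan2(y[1],y[0])),2),'tilt',np.round(q.as_matrix()[:2,2],3),'F',np.round(o['force'],1),'w',round(o['width'],3))
if __name__=='__main__':
    where()
    if len(sys.argv)>2: rel(sys.argv[1],*map(float,sys.argv[2:6]))
E
python3 go.py L -47 -20 110 -1.87
```

```text
t 0.1 local [-313.1  345. ] z 230.5 jaw 67.89 tilt [-0.001 -0.001] F [ 0.1 -0.   0.2] w 0.997
shift [ 10.16 -14.94  -4.82] turn [ 0.01 -0.01 -8.72] target [0.4702 0.1589 0.11  ]
```

```bash
python3 -m crank '[[[2,-3,0],[0,0,-1.3],-1],[[4,-6,0],[0,0,-2.6],-1],[[6,-9,-1],[0,0,-3.9],-1],[[8,-12,-2],[0,0,-5.2],-1],[[10.16,-14.94,-4.3],[0,0,-6.5],-1]]'; python3 go.py L -47 -20 110 -1.87
```

```text
time: 0.72
eef_pos: [0.3877, 0.2776, 0.1827]
eef_rot: [0.605, 0.796, 0.0, -0.0]
force: [0.7, 0.5, -0.5]
width: -0.004
t 0.72 local [-133.4   95.9] z 182.7 jaw 15.56 tilt [0.    0.001] F [ 0.7  0.5 -0.5] w -0.004
shift [ 3.3  -4.75 -2.91] turn [-0.    0.   -2.18] target [0.4702 0.1589 0.11  ]
```

```bash
python3 -m crank '[[[1.5,-2.4,-0.5],[0,0,-1.1],-1],[[3.3,-4.75,-1.5],[0,0,-2.18],-1],[[3.3,-4.75,-2.91],[0,0,-2.18],-1],[[3.3,-4.75,-2.91],[0,0,-2.18],-1],[[3.3,-4.75,-2.91],[0,0,-2.18],-1]]'; python3 go.py L -47 -20 38 -1.87; python3 -c "
from h import *
shot('side','s1.png');shot('top','t1.png')
a=cv2.imread('pics/s1.png')[20:220,180:380];b=cv2.imread('pics/t1.png')[100:300,120:320]
cv2.imwrite('pics/c4.png',cv2.resize(np.hstack([a,b]),None,fx=2,fy=2))"
```

```text
time: 1.35
eef_pos: [0.47, 0.1594, 0.1104]
eef_rot: [0.719, 0.695, 0.0, -0.0]
force: [-0.5, 0.0, -0.2]
width: -0.002
t 1.35 local [-47.3 -19.5] z 110.4 jaw -1.89 tilt [0.    0.001] F [-0.5  0.  -0.2] w -0.002
shift [ 0.01 -0.02 -2.9 ] turn [-0.01  0.    0.  ] target [0.4702 0.1589 0.038 ]
```

View pics/c4.png

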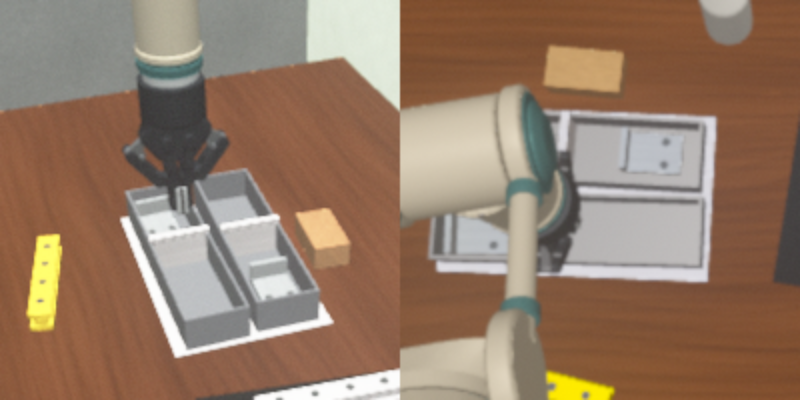

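```bash
python3 -c "
from h import *
print(proj('side',robot.get_obs()['eef_pos']))"
python3 -m crank '[[[0,0,-2.4],[0,0,0],-1],[[0,0,-2.9],[0,0,0],-1],[[0,0.4,-2.9],[0,0,0],-1]]'; python3 go.py L -47 21 38 -1.87
```

```text
[[270.91493122 123.91799798]]
time: 1.82
eef_pos: [0.4701, 0.1706, 0.0391]
eef_rot: [0.718, 0.696, 0.001, 0.0]
force: [-0.4, -0.0, 0.1]
width: -0.002
t 1.82 local [-47.5  -8.3] z 39.1 jaw -1.8 tilt [0.002 0.001] F [-0.4 -0.   0.1] w -0.002
shift [ 0.06  1.17 -0.05] turn [-0.01  0.01 -0.01] target [0.4716 0.1998 0.038 ]
```

```bash
python3 -m crank '[[[0,0.25,0],[0,0,0],-1],[[0.02,0.5,0],[0,0,0],-1]]'; python3 go.py L -47 21 38 -1.87;  python3 -m crank '[[[0,0.2,0],[0,0,0],-1],[[0.02,0.4,0],[0,0,0],-1]]'; python3 go.py L -47 21 38 -1.87
```

```text
time: 2.08
eef_pos: [0.4716, 0.1836, 0.0407]
eef_rot: [0.718, 0.696, 0.002, 0.001]
force: [-0.7, -3.0, 2.6]
width: 0.002
t 2.08 local [-46.4   4.8] z 40.7 jaw -1.72 tilt [0.005 0.001] F [-0.7 -3.   2.6] w 0.002
shift [-0.    0.65 -0.11] turn [-0.01  0.03 -0.02] target [0.4716 0.1998 0.038 ]
time: 2.33
eef_pos: [0.472, 0.1938, 0.0411]
eef_rot: [0.718, 0.697, 0.002, 0.001]
force: [-1.2, -2.7, 1.2]
width: 0.002
t 2.33 local [-46.4  14.9] z 41.1 jaw -1.7 tilt [0.005 0.001] F [-1.2 -2.7  1.2] w 0.002
shift [-0.02  0.24 -0.13] turn [-0.    0.03 -0.02] target [0.4716 0.1998 0.038 ]
```

```bash
python3 -m crank '[[[0,0.1,0],[0,0,0],-1],[[0,0.22,0],[0,0,0],-1],[[0,0.22,0],[0,0,0],-1]]'; python3 go.py;  python3 -m crank '[[[0,-0.6,0],[0,0,0],-1],[[0,-0.6,2.4],[0,0,0],-1],[[0,-3,4.8],[0,0,0],-1],[[0,-5.5,4.8],[0,0,0],-1],[[0,-8,4.8],[0,0,0],-1]]'; python3 -c "
from h import *
b=shot('top','t2.png')
b=cv2.imread('pics/t2.png')[145:245,128:283]
cv2.imwrite('pics/c5.png',cv2.resize(b,None,fx=5,fy=5,interpolation=2))"
```

```text
time: 2.7
eef_pos: [0.4721, 0.1996, 0.0411]
eef_rot: [0.718, 0.696, 0.002, 0.001]
force: [-0.4, -0.9, 1.0]
width: -0.003
t 2.7 local [-46.5  20.8] z 41.1 jaw -1.72 tilt [0.005 0.001] F [-0.4 -0.9  1. ] w -0.003
time: 3.32
eef_pos: [0.4729, 0.0147, 0.1621]
eef_rot: [0.717, 0.697, 0.004, 0.003]
force: [0.3, 0.6, -0.5]
width: -0.001
```

View pics/c5.png

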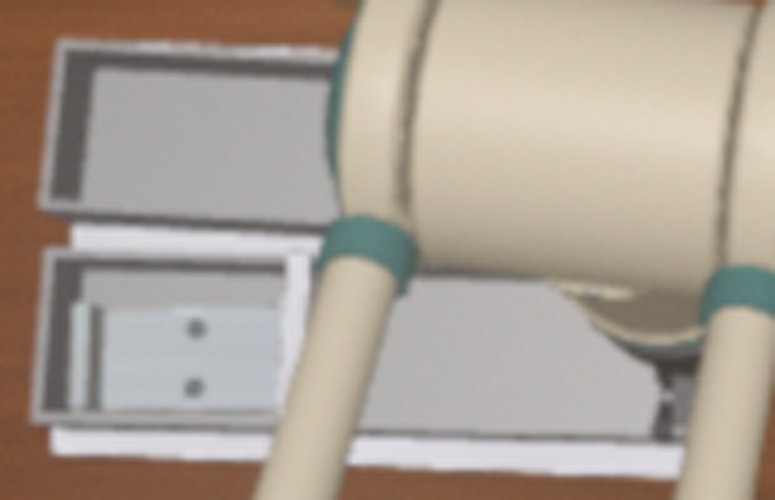

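```bash
python3 - <<'E'
from m import *
R,t,e=binfit()
f=lambda p,z:(ray('top',np.array(p,float)/5+[128,145]-0.4,z)[:,:2]-t)@R*1000
print(f([[287,262],[312,262],[299,262]],.058))
E
python3 go.py L 47 45 150 -1.87
```

```text
[[-11.37459403  40.1322928 ]
 [-10.89514455  28.80730662]
 [-11.14447827  34.69677158]]
t 3.38 local [ -39.5 -172. ] z 161.7 jaw -1.93 tilt [ 0.008 -0.007] F [-0.8 -5.2  0. ] w -0.002
shift [ 3.74  8.56 -0.47] turn [0.05 0.06 0.01] target [0.5663 0.2208 0.15  ]
```

```bash
python3 -m crank '[[[0.7,2,0],[0,0,0],-1],[[1.5,4,0],[0,0,0],-1],[[2.5,6.3,0],[0,0,0],-1],[[3.74,8.56,0],[0,0,0],-1],[[3.74,8.56,-0.5],[0,0,0],-1]]';python3 go.py L 47 45 38 -1.87
```

```text
time: 4.0
eef_pos: [0.569, 0.2243, 0.1494]
eef_rot: [0.718, 0.696, 0.003, 0.006]
force: [0.3, -0.1, 0.6]
width: -0.002
t 4.0 local [49.6 48.6] z 149.4 jaw -1.75 tilt [ 0.012 -0.004] F [ 0.3 -0.1  0.6] w -0.002
shift [-0.11 -0.14 -4.46] turn [ 0.03  0.09 -0.02] target [0.5663 0.2208 0.038 ]
```

```bash
python3 -m crank '[[[0,0,0],[0,0,0],-1]]';python3 go.py L 47 45 38 -1.87
```

```text
time: 4.12
eef_pos: [0.5675, 0.2236, 0.1476]
eef_rot: [0.718, 0.696, 0.001, 0.005]
force: [-0.8, -0.3, -0.4]
width: -0.002
t 4.12 local [48.1 47.9] z 147.6 jaw -1.73 tilt [ 0.008 -0.005] F [-0.8 -0.3 -0.4] w -0.002
shift [-0.05 -0.11 -4.38] turn [ 0.04  0.06 -0.02] target [0.5663 0.2208 0.038 ]
```

```bash
python3 -m crank '[[[-0.05,-0.1,-2.2],[0.04,0.06,0],-1],[[-0.05,-0.1,-4.35],[0.04,0.06,0],-1],[[-0.05,-0.1,-4.35],[0.04,0.06,0],-1],[[-0.05,-0.5,-4.35],[0.04,0.06,0],-1],[[-0.06,-0.7,-4.35],[0.04,0.06,0],-1]]';python3 go.py L 47 -49.5 38 -1.87
```

```text
time: 4.75
eef_pos: [0.5679, 0.2054, 0.0416]
eef_rot: [0.718, 0.696, 0.002, 0.001]
force: [0.7, -0.4, 0.8]
width: 0.003
t 4.75 local [49.1 29.7] z 41.6 jaw -1.77 tilt [0.005 0.001] F [ 0.7 -0.4  0.8] w 0.003
shift [-0.19 -3.16 -0.14] turn [-0.01  0.03 -0.01] target [0.5632 0.1263 0.038 ]
```

```bash
python3 -m crank '[[[-0.05,-0.4,0],[0,0,0],-1],[[-0.1,-0.8,0],[0,0,0],-1],[[-0.1,-1.2,0],[0,0,0],-1],[[-0.12,-1.6,0],[0,0,0],-1],[[-0.14,-2,0],[0,0,0],-1]]';python3 go.py L 47 -49.5 38 -1.87
```

```text
time: 5.38
eef_pos: [0.5645, 0.1548, 0.0417]
eef_rot: [0.718, 0.696, 0.002, 0.001]
force: [0.7, 2.2, 0.8]
width: 0.003
t 5.38 local [ 47.4 -21. ] z 41.7 jaw -1.78 tilt [0.005 0.001] F [0.7 2.2 0.8] w 0.003
shift [-0.05 -1.14 -0.15] turn [-0.01  0.04 -0.01] target [0.5632 0.1263 0.038 ]
```

```bash
python3 -m crank '[[[-0.02,-0.25,0],[0,0,0],-1],[[-0.04,-0.5,0],[0,0,0],-1],[[-0.05,-0.75,0],[0,0,0],-1],[[-0.05,-1,0],[0,0,0],-1],[[-0.05,-1.16,0],[0,0,0],-1]]';python3 go.py; python3 -m crank '[[[0,0,0],[0,0,0],-1],[[0,0.5,0],[0,0,0],-1],[[0,0.5,2],[0,0,0],-1],[[-1,2,4],[0,0,0],-1],[[-2,3,4],[0,0,0],-1]]';python3 go.py L -47 5 110 -1.87
```

```text
time: 6.0
eef_pos: [0.5632, 0.1255, 0.0416]
eef_rot: [0.718, 0.696, 0.002, 0.001]
force: [2.1, 4.6, 0.5]
width: 0.001
t 6.0 local [ 47.  -50.3] z 41.6 jaw -1.79 tilt [0.005 0.001] F [2.1 4.6 0.5] w 0.001
time: 6.62
eef_pos: [0.5145, 0.2019, 0.1449]
eef_rot: [0.718, 0.696, 0.004, 0.003]
force: [-0.1, 0.1, -0.4]
width: -0.001
t 6.62 local [-4.2 24.4] z 144.9 jaw -1.79 tilt [0.01  0.002] F [-0.1  0.1 -0.4] w -0.001
shift [-1.74 -0.72 -1.4 ] turn [-0.01  0.07 -0.01] target [0.471  0.1838 0.11  ]
```

```bash
python3 -m crank '[[[-0.9,-0.4,0],[0,0,0],-1],[[-1.74,-0.8,-1],[0,0.06,0],-1],[[-1.74,-0.9,-2],[0,0.06,0],-1],[[-1.74,-0.9,-4.15],[0,0.06,0],-1],[[-1.74,-0.9,-4.15],[0,0.06,0],-1]]';python3 go.py L -47 24 38 -1.87
```

```text
time: 7.25
eef_pos: [0.4663, 0.1785, 0.038]
eef_rot: [0.718, 0.696, -0.004, -0.003]
force: [-0.8, -0.1, 0.9]
width: 0.002
t 7.25 local [-51.6  -0.5] z 38.0 jaw -1.74 tilt [-0.009 -0.001] F [-0.8 -0.1  0.9] w 0.002
shift [0.22 0.97 0.  ] turn [ 0.01 -0.06 -0.02] target [0.4717 0.2028 0.038 ]
```

```bash
python3 -m crank '[[[0.1,0.4,0],[0,-0.06,0],-1],[[0.2,0.7,0],[0,-0.06,0],-1],[[0.2,0.85,0],[0,-0.06,0],-1],[[0.2,0.97,0],[0,-0.06,0],-1],[[0.2,0.97,0],[0,-0.06,0],-1]]';python3 go.py L -47 24 38 -1.87
```

```text
time: 7.88
eef_pos: [0.4717, 0.203, 0.0385]
eef_rot: [0.718, 0.696, -0.0, 0.0]
force: [0.3, -0.5, 0.1]
width: 0.001
t 7.88 local [-47.   24.1] z 38.5 jaw -1.73 tilt [ 0.001 -0.001] F [ 0.3 -0.5  0.1] w 0.001
shift [-0.   -0.   -0.02] turn [ 0.01  0.   -0.02] target [0.4717 0.2028 0.038 ]
```

```bash
python3 -m crank '[[[0,-0.5,0],[0,0,0],-1],[[0,-0.5,2],[0,0,0],-1],[[0.5,-2.5,4],[0,0,-1.3],1],[[1,-4.8,5],[0,0,-2.6],1],[[1.5,-7,5],[0,0,-3.9],1]]'>/dev/null;python3 go.py W 552 -126 130 -95.4; python3 -c "
from h import *
b=shot('top','t3.png')
b=cv2.imread('pics/t3.png')[145:245,128:283]
cv2.imwrite('pics/c6.png',cv2.resize(b,None,fx=5,fy=5,interpolation=2))"
```

```text
t 8.5 local [  -3.5 -148. ] z 165.6 jaw -33.23 tilt [ 0.004 -0.001] F [ 0.9 -0.1 -0.1] w 0.637
shift [ 1.7  -6.22 -1.42] turn [ 0.02  0.03 -7.77] target [ 0.552 -0.126  0.13 ]
```

View pics/c6.png

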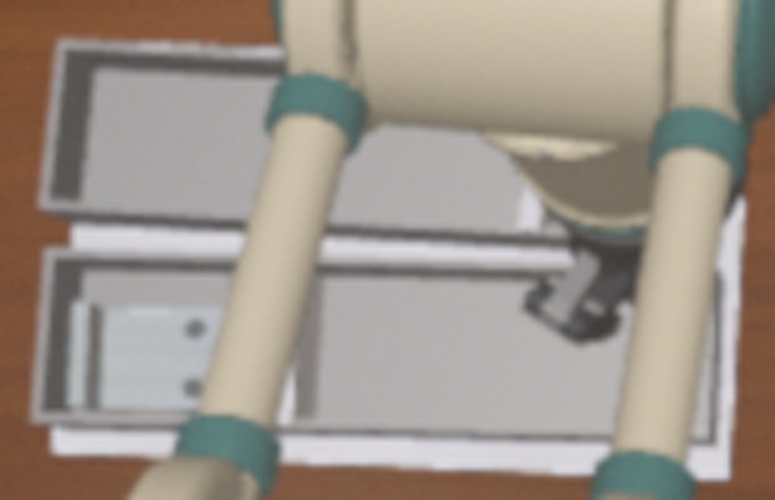

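Partly occluded by the arm. I'll look again once it has moved.

```bash
python3 -m crank '[[[0.4,-1.4,0],[0,0,-1.3],1],[[0.8,-2.8,0],[0,0,-2.6],1],[[1.2,-4.2,0],[0,0,-3.9],1],[[1.7,-5.6,0],[0,0,-5.2],1],[[1.7,-6.22,0],[0,0,-6.5],1]]'>/dev/null; python3 -m crank '[[[0,0,0],[0,0,-1.3],1],[[0,0,-1],[0,0,-1.3],1],[[0,0,-1],[0,0,-1.3],1]]'>/dev/null;python3 go.py W 552 -126 50 -95.4; python3 -c "
from h import *
b=shot('top','t4.png');shot('side','s4.png')
b=cv2.imread('pics/t4.png')[145:245,128:283]
cv2.imwrite('pics/c7.png',cv2.resize(b,None,fx=5,fy=5,interpolation=2))"
```

```text
t 9.55 local [  43.9 -312.2] z 137.3 jaw -96.57 tilt [-0.011 -0.006] F [-0.6 -0.1  0.3] w 0.993
shift [ 0.02  0.41 -3.49] turn [ 0.04 -0.08  0.15] target [ 0.552 -0.126  0.05 ]
```

View pics/c7.png

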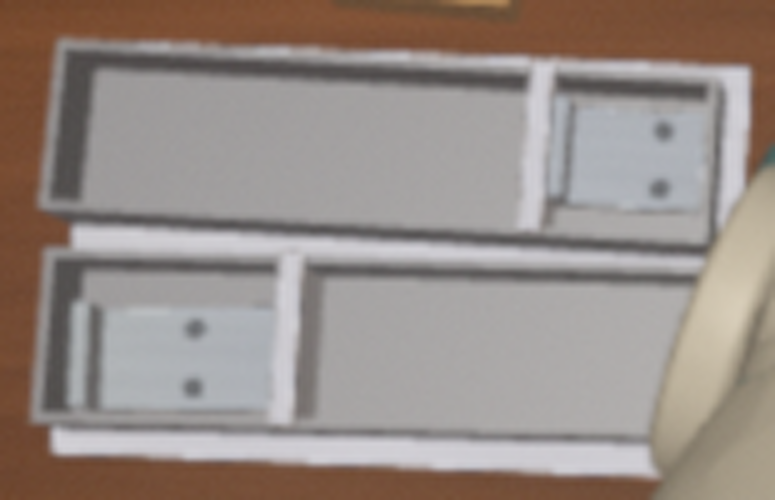

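View pics/s4.png

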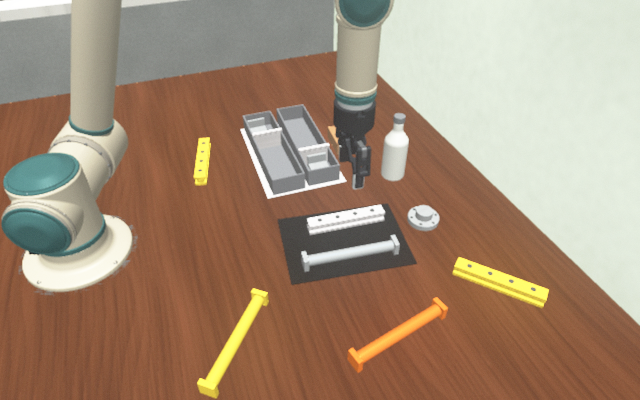

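```bash
python3 - <<'E'
from m import *
R,t,e=binfit()
f=lambda p,z:np.round((ray('top',np.array(p,float)/5+[128,145]-0.4,z)[:,:2]-t)@R*1000,1)
print('div',f([[543,68],[532,225],[292,258],[284,420]],.058))
# inner wall top edges at far-left, and floor edges; right inner near bin
print('far left inner rim/outer rim',f([[70,50],[50,200],[60,45],[42,205]],.048),'floor L',f([[94,70],[80,198]],.007))
print('near right from c1 rim',f([[707,280],[700,432],[719,275],[714,438]],.048))
E
python3 -m crank '[[[0,0.41,-1],[0.04,-0.08,0.15],1],[[0,0.41,-2.5],[0.04,-0.08,0.15],1],[[0,0.41,-3.5],[0.04,-0.08,0.15],1],[[0,0.41,-3.5],[0.04,-0.08,0.15],1]]'>/dev/null;python3 go.py W 552 -126 6 -95.4
```

```text
div [[ 84.1 -70. ]
 [ 10.4 -69.9]
 [ -9.4  38. ]
 [-83.4  35.5]]
far left inner rim/outer rim [[ 85.4 151.5]
 [ 14.3 153.9]
 [ 87.6 156.4]
 [ 11.8 157.3]] floor L [[ 85.6 154.4]
 [ 22.8 155.2]]
near right from c1 rim [[ -10.1 -150.1]
 [ -80.2 -150.9]
 [  -7.6 -155.5]
 [ -82.7 -157.4]]
t 10.15 local [  44.4 -301.9] z 50.9 jaw -95.33 tilt [ 0.001 -0.001] F [ 1.4  0.5 -0.5] w 1.0
shift [-0.02 -0.01 -1.8 ] turn [ 0.01  0.01 -0.01] target [ 0.552 -0.126  0.006]
```

```bash
python3 -m crank '[[[0,0,-1],[0,0,0],1],[[0,0,-1.7],[0,0,0],1],[[0,0,-1.8],[0,0,0],1]]'>/dev/null;python3 go.py W 552 -126 6 -95.4;python3 -m crank '[[[0,0,0],[0,0,0],-1],[[0,0,0],[0,0,0],-1],[[0,0,0],[0,0,0],-1],[[0,0,0],[0,0,0],-1],[[0,0,0],[0,0,0],-1]]';python3 go.py
```

```text
t 10.53 local [  44.9 -302. ] z 6.6 jaw -95.32 tilt [ 0.002 -0.001] F [-0.2  0.1  0.9] w 0.996
shift [-0.03  0.   -0.02] turn [ 0.01  0.01 -0.01] target [ 0.552 -0.126  0.006]
time: 11.15
eef_pos: [0.5535, -0.1259, 0.0076]
eef_rot: [0.999, -0.047, 0.002, 0.001]
force: [-1.0, 1.1, 5.6]
width: 0.312
t 11.15 local [  45.5 -301.9] z 7.6 jaw -95.34 tilt [ 0.004 -0.001] F [-1.   1.1  5.6] w 0.312
```

```bash
python3 -m crank '[[[0,0,1],[0,0,0],-1],[[0,0,3],[0,0,0],-1],[[-0.5,1,5],[0,0,1.2],-1],[[-1,2.4,5],[0,0,2.4],-1],[[-1.5,3.8,5],[0,0,3.6],-1]]';python3 go.py L -47 -63 125 -1.87;python3 -c "
from h import *
shot('side','s5.png')"
```

```text
time: 11.78
eef_pos: [0.5152, -0.0301, 0.1329]
eef_rot: [0.979, 0.206, 0.002, 0.0]
force: [0.1, -0.6, -3.4]
width: 0.312
t 11.78 local [   4.1 -207.4] z 132.9 jaw -66.27 tilt [0.004 0.001] F [ 0.1 -0.6 -3.4] w 0.312
shift [-1.85  5.84 -0.31] turn [-0.02  0.02  8.05] target [0.4688 0.1159 0.125 ]
```

View pics/s5.png

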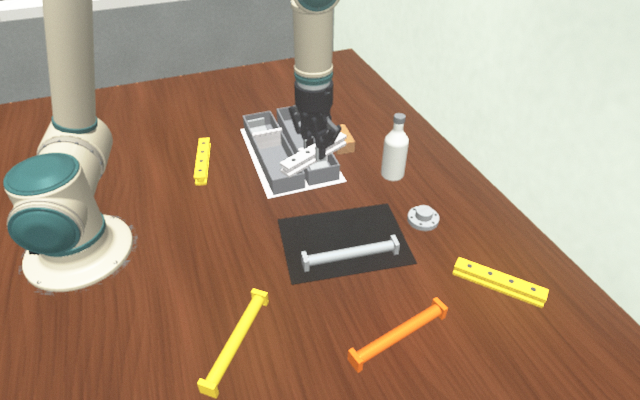

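The white rail is held level in the gripper at about (315,155). The mat now shows only the shaft.

```bash
python3 -m crank '[[[-0.4,1.2,0],[0,0,1.3],-1],[[-0.8,2.4,0],[0,0,2.6],-1],[[-1.2,3.6,0],[0,0,3.9],-1],[[-1.6,4.8,0],[0,0,5.2],-1],[[-1.85,5.84,0],[0,0,6.5],-1]]' >/dev/null; python3 -m crank '[[[0,0,0],[0,0,1.3],-1],[[0,0,0],[0,0,1.55],-1],[[0,0,0],[0,0,1.55],-1]]'>/dev/null; python3 go.py L -47 -63 80 -1.87
```

```text
t 12.82 local [-52.1 -57.9] z 131.3 jaw -1.4 tilt [-0.009  0.   ] F [-0.2 -0.9 -3.2] w 0.313
shift [ 0.2  -0.21 -2.05] turn [-0.   -0.06 -0.06] target [0.4688 0.1159 0.08  ]
```

```bash
python3 -m crank '[[[0.2,-0.21,-1],[0,-0.06,-0.06],-1],[[0.2,-0.21,-2.05],[0,-0.06,-0.06],-1],[[0.2,-0.21,-2.05],[0,-0.06,-0.06],-1],[[0.2,-0.21,-2.05],[0,-0.06,-0.06],-1]]' >/dev/null;  python3 go.py L -47 -63 80 -1.87;python3 -c "
from h import *
shot('side','s6.png');shot('top','t6.png')
a=cv2.imread('pics/s6.png')[95:205,230:350];b=cv2.imread('pics/t6.png')[145:255,128:288]
cv2.imwrite('pics/c8.png',cv2.resize(a,None,fx=5,fy=5,interpolation=2));cv2.imwrite('pics/c9.png',cv2.resize(b,None,fx=5,fy=5,interpolation=2))"
```

```text
t 13.32 local [-46.2 -63.2] z 80.6 jaw -1.96 tilt [0.001 0.001] F [ 0.3 -0.2 -2.9] w 0.309
shift [-0.03  0.01 -0.03] turn [-0.    0.01  0.01] target [0.4688 0.1159 0.08  ]
```

View pics/c8.png

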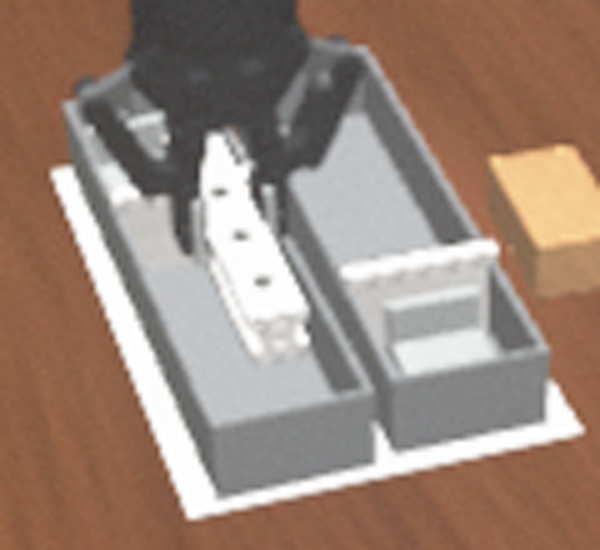

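View pics/c9.png

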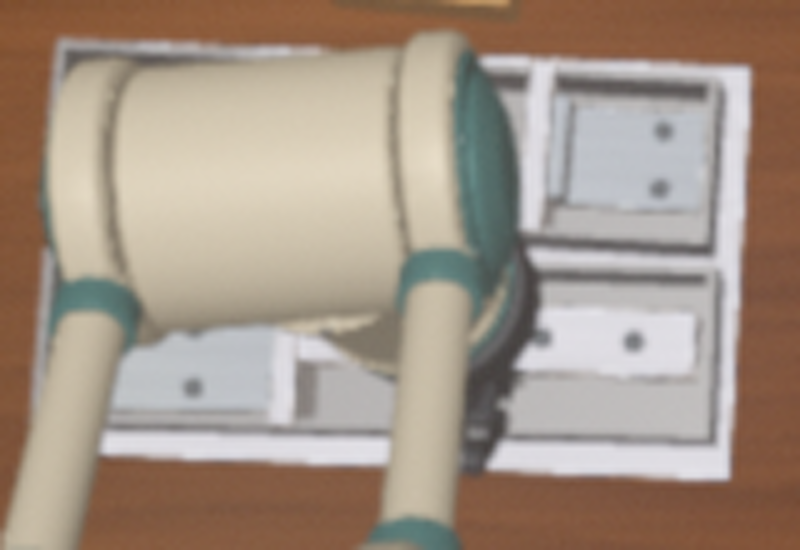

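```bash
python3 - <<'E'
from m import *
R,t,e=binfit()
f=lambda n,p,o,z:np.round((ray(n,np.array(p,float)/5+o-0.4,z)[:,:2]-t)@R*1000,1)
z=.0806-.0046+.026
print('top',f('top',[[698,312],[694,378]],[128,145],z)); print('side',f('side',[[250,323],[308,310]],[230,95],z))
K,Rr,tt,c=cal('side')
# floor references in side: near bin rim -y end inner corners
print('side rim near -y end outer',f('side',[[207,428],[368,394]],[230,95],.048))
E
```

```text
top [[ -32.3 -152.3]
 [ -61.3 -152.3]]
side [[ -62.3 -155. ]
 [ -34.8 -153.8]]
side rim near -y end outer [[ -86.  -155.3]
 [  -7.9 -154.9]]
```

```bash
python3 go.py L -46 -56 62 -1.87; python3 go.py L -46 -56 14 -1.87
```

```text
t 13.43 local [-45.9 -63. ] z 81.1 jaw -1.92 tilt [0.002 0.001] F [-0.   0.4 -3.2] w 0.313
shift [ 0.    0.28 -0.76] turn [-0.    0.02  0.01] target [0.4701 0.1228 0.062 ]
t 13.43 local [-45.9 -63. ] z 81.1 jaw -1.92 tilt [0.002 0.001] F [-0.   0.4 -3.2] w 0.313
shift [ 0.    0.28 -2.68] turn [-0.    0.02  0.01] target [0.4701 0.1228 0.014 ]
```

```bash
python3 -m crank '[[[0,0.28,0],[0,0,0],-1],[[0,0.28,-0.5],[0,0,0],-1],[[0,0.28,-1],[0,0,0],-1],[[0,0.28,-1.5],[0,0,0],-1]]';  python3 go.py L -46 -56 14 -1.87
```

```text
time: 13.92
eef_pos: [0.4694, 0.1228, 0.0423]
eef_rot: [0.719, 0.695, 0.001, 0.0]
force: [-0.7, -0.3, -3.3]
width: 0.313
t 13.93 local [-46.6 -56. ] z 42.3 jaw -1.92 tilt [0.001 0.001] F [-0.7 -0.3 -3.3] w 0.313
shift [ 0.03  0.   -1.13] turn [-0.    0.01  0.01] target [0.4701 0.1228 0.014 ]
```

```bash
python3 -m crank '[[[0,0,-0.4],[0,0,0],-1],[[0,0,-0.8],[0,0,0],-1],[[0,0,-1.1],[0,0,0],-1],[[0,0,-1.15],[0,0,0],-1],[[0,0,-1.15],[0,0,0],-1]]';  python3 go.py L -46 -56 12 -1.87
```

```text
time: 14.55
eef_pos: [0.4697, 0.1229, 0.0137]
eef_rot: [0.719, 0.695, 0.001, 0.0]
force: [0.4, 0.7, -4.0]
width: 0.315
t 14.55 local [-46.4 -56. ] z 13.7 jaw -1.92 tilt [0.001 0.001] F [ 0.4  0.7 -4. ] w 0.315
shift [ 0.02 -0.   -0.07] turn [-0.    0.01  0.01] target [0.4701 0.1228 0.012 ]
```

```bash
python3 -m crank '[[[0,0,-0.08],[0,0,0],-1],[[0,0,-0.08],[0,0,0],-0.22],[[0,0,-0.08],[0,0,0],-0.22],[[0,0,-0.08],[0,0,0],-0.22],[[0,0,0.3],[0,0,0],-0.22]]';  python3 go.py
```

```text
time: 15.18
eef_pos: [0.4691, 0.1228, 0.0212]
eef_rot: [0.719, 0.695, 0.0, -0.0]
force: [-0.4, 1.0, -0.4]
width: 0.39
t 15.18 local [-46.9 -56.1] z 21.2 jaw -1.92 tilt [0. 0.] F [-0.4  1.  -0.4] w 0.39
```

Released (force zero). Lift and go to the shaft.

```bash
python3 -m crank '[[[0,0,0.6],[0,0,0],-0.22],[[0,0,1.6],[0,0,0],-0.22],[[0,0,4],[0,0,0],-0.22],[[0.5,-2,5.5],[0,0,-1.3],1],[[1,-4,5.5],[0,0,-2.6],1]]'>/dev/null;  python3 go.py W 522 -223 130 -96.2
```

```text
t 15.8 local [ -15.8 -155.8] z 163.2 jaw -22.93 tilt [ 0.01 -0.  ] F [ 1.6  0.8 -0.5] w 0.802
shift [ 1.   -9.8  -1.33] turn [ 0.05  0.06 -9.16] target [ 0.522 -0.223  0.13 ]
```

```bash
python3 -m crank '[[[0.2,-2,0],[0,0,-1.3],1],[[0.4,-4,0],[0,0,-2.6],1],[[0.6,-6,0],[0,0,-3.9],1],[[0.8,-8,0],[0,0,-5.2],1],[[1,-9.7,0],[0,0,-6.5],1]]'>/dev/null; python3 -m crank '[[[0,0,0],[0,0,-1.3],1],[[0,0,0],[0,0,-2.6],1],[[0,0,0],[0,0,-2.7],1],[[0,0,0],[0,0,-2.7],1]]'>/dev/null;python3 go.py W 522 -221 50 -96.2; python3 -c "
from h import *
b=shot('top','t7.png');shot('side','s7.png')
b=cv2.imread('pics/t7.png')[145:255,128:288]
cv2.imwrite('pics/c10.png',cv2.resize(b,None,fx=5,fy=5,interpolation=2))"
```

```text
t 16.93 local [  17.1 -399.2] z 164.3 jaw -96.77 tilt [ 0.003 -0.01 ] F [0.1 0.  0.3] w 0.999
shift [ 0.    0.05 -4.57] turn [0.07 0.02 0.07] target [ 0.522 -0.221  0.05 ]
```

View pics/c10.png

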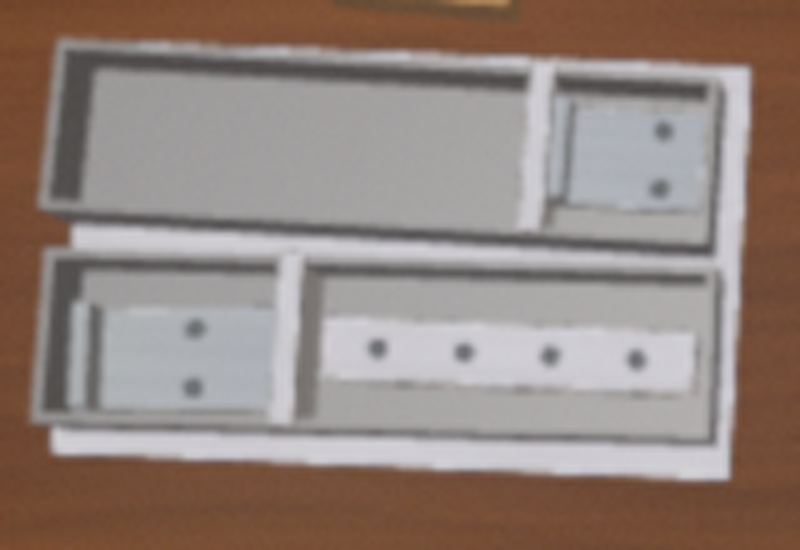

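View pics/s7.png

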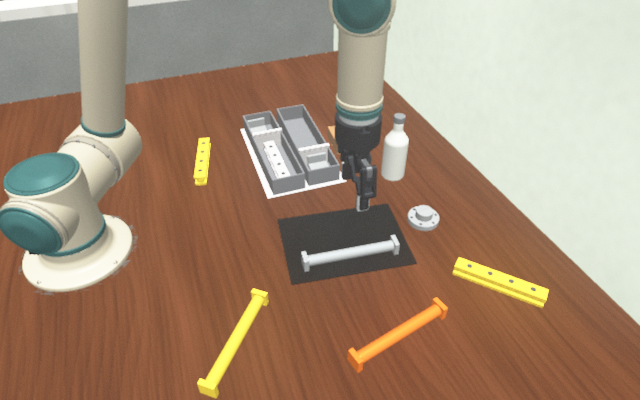

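```bash
python3 -m crank '[[[0,0.05,-2],[0.07,0.02,0.07],1],[[0,0.05,-4],[0.07,0.02,0.07],1],[[0,0.05,-5],[0.07,0.02,0.07],1],[[0,0.05,-5.6],[0.07,0.02,0.07],1],[[0,0.05,-6.3],[0.07,0.02,0.07],1]]'>/dev/null;python3 go.py W 522 -221 4.5 -96.2
```

```text
t 17.65 local [  17.9 -398.2] z 6.8 jaw -96.19 tilt [ 0.002 -0.001] F [-0.   0.7  0.4] w 1.0
shift [-0.03  0.01 -0.09] turn [ 0.01  0.01 -0.  ] target [ 0.522  -0.221   0.0045]
```

```bash
python3 -m crank '[[[0,0,0],[0,0,0],1]]'; python3 go.py W 522 -221 4.5 -96.2
```

```text
time: 17.77
eef_pos: [0.5225, -0.221, 0.0063]
eef_rot: [0.999, -0.054, 0.0, 0.0]
force: [-0.8, -0.3, -0.1]
width: 1.003
t 17.77 local [  17.6 -397.9] z 6.3 jaw -96.15 tilt [ 0.001 -0.001] F [-0.8 -0.3 -0.1] w 1.003
shift [-0.02 -0.   -0.07] turn [ 0.01  0.01 -0.01] target [ 0.522  -0.221   0.0045]
```

```bash
python3 -m crank '[[[0,0,-0.07],[0,0,0],-1],[[0,0,-0.07],[0,0,0],-1],[[0,0,-0.07],[0,0,0],-1],[[0,0,-0.07],[0,0,0],-1],[[0,0,-0.07],[0,0,0],-1]]';python3 go.py;python3 -m crank '[[[0,0,0],[0,0,0],-1],[[0,0,1],[0,0,0],-1],[[0,0,3],[0,0,0],-1],[[0,0,5],[0,0,0],-1],[[0,0,5],[0,0,0],-1]]';python3 go.py L 47 40 120 -1.87;  python3 -c "
from h import *
shot('side','s8.png')"
```

```text
time: 18.4
eef_pos: [0.5229, -0.2211, 0.0053]
eef_rot: [0.999, -0.054, 0.001, 0.0]
force: [-0.9, 1.3, 5.6]
width: 0.233
t 18.4 local [  18. -398.] z 5.3 jaw -96.17 tilt [ 0.002 -0.001] F [-0.9  1.3  5.6] w 0.233
time: 19.02
eef_pos: [0.5252, -0.2224, 0.1335]
eef_rot: [0.999, -0.054, 0.004, 0.002]
force: [0.4, -0.4, -4.3]
width: 0.236
t 19.02 local [  20.4 -399.3] z 133.5 jaw -96.16 tilt [ 0.009 -0.005] F [ 0.4 -0.4 -4.3] w 0.236
shift [ 1.64 17.53 -0.54] turn [-0.02  0.08 11.79] target [0.5661 0.2158 0.12  ]
```

View pics/s8.png

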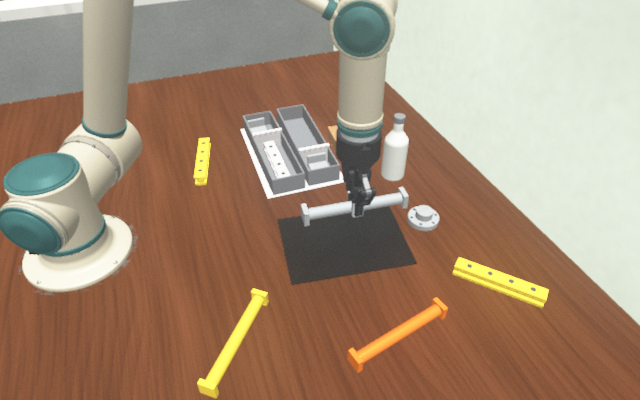

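```bash
python3 -m crank '[[[0,1.8,0.5],[0,0,1.3],-1],[[0,3.6,0.5],[0,0,2.6],-1],[[0,5.4,0.5],[0,0,3.9],-1],[[0,7.2,0.5],[0,0,5.2],-1],[[0,9,0.5],[0,0,6.5],-1]]' >/dev/null;python3 go.py L 47 40 120 -1.87
```

```text
t 19.7 local [   8.6 -171.9] z 140.4 jaw -43.82 tilt [-0.002  0.002] F [ 0.2 -0.3 -4.2] w 0.234
shift [ 1.81  8.42 -0.81] turn [-0.01 -0.02  5.24] target [0.5661 0.2158 0.12  ]
```

```bash
python3 -m crank '[[[0.3,1.8,0],[0,0,1.25],-1],[[0.8,3.6,0],[0,0,2.5],-1],[[1.2,5.4,0],[0,0,3.75],-1],[[1.6,7.2,0],[0,0,5],-1],[[1.81,8.42,0],[0,0,5.24],-1]]' >/dev/null;python3 go.py L 47 40 82 -1.87
```

```text
t 20.32 local [45.2 41.6] z 136.7 jaw -1.71 tilt [-0.009 -0.001] F [ 0.4 -1.  -4.1] w 0.235
shift [ 0.07 -0.06 -2.19] turn [ 0.01 -0.06 -0.02] target [0.5661 0.2158 0.082 ]
```

```bash
python3 -m crank '[[[0.07,-0.06,-1],[0,-0.06,0],-1],[[0.07,-0.06,-2.19],[0,-0.06,0],-1],[[0.07,-0.06,-2.19],[0,-0.06,0],-1],[[0.07,-0.06,-2.19],[0,-0.06,0],-1]]' >/dev/null;python3 go.py L 47 40 82 -1.87;python3 -c "
from h import *
shot('side','s9.png');shot('top','t9.png')
a=cv2.imread('pics/s9.png')[85:205,230:350];b=cv2.imread('pics/t9.png')[145:255,128:288]
cv2.imwrite('pics/c11.png',cv2.resize(a,None,fx=5,fy=5,interpolation=2));cv2.imwrite('pics/c12.png',cv2.resize(b,None,fx=5,fy=5,interpolation=2))"
```

```text
t 20.82 local [46.7 39.9] z 81.2 jaw -1.72 tilt [-0.002 -0.002] F [-0.  -1.  -3.5] w 0.233
shift [0.01 0.   0.03] turn [ 0.01 -0.02 -0.02] target [0.5661 0.2158 0.082 ]
```

View pics/c11.png

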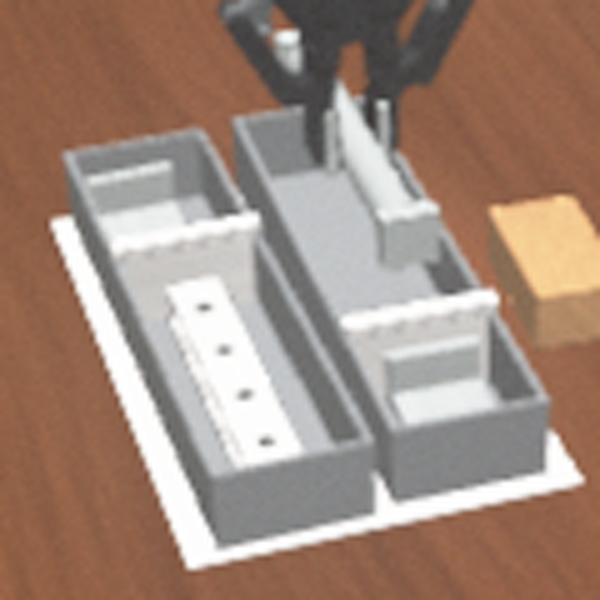

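View pics/c12.png

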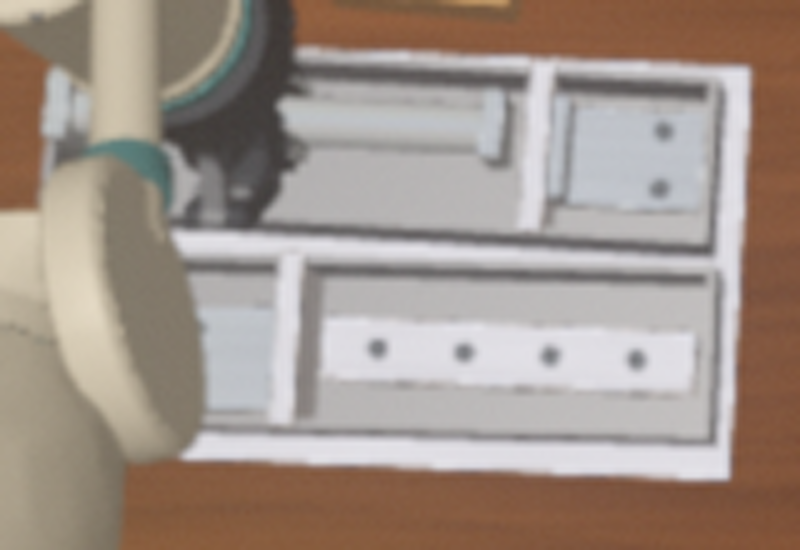

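```bash
python3 - <<'E'
from m import *
R,t,e=binfit()
f=lambda n,p,o,z:np.round((ray(n,np.array(p,float)/5+o-0.4,z)[:,:2]-t)@R*1000,1)
z=.0812-.0023+.030
print('top R',f('top',[[507,92],[502,162]],[128,145],z),'L',f('top',[[48,68],[43,138]],[128,145],z)); print('side',f('side',[[378,222],[438,209]],[230,85],z))
print('side crossbar far',f('side',[[345,322],[496,299]],[230,85],.058))
E
```

```text
top R [[ 60.7 -63.8]
 [ 29.3 -63.8]] L [[ 62.7 137.5]
 [ 31.4 136.6]]
side [[ 26.8 -64.3]
 [ 58.1 -62.6]]
side crossbar far [[  7.  -69.4]
 [ 84.6 -74.6]]
```

```bash
python3 -m crank '[[[0.12,0.28,0],[0,0,0],-1],[[0.12,0.28,-0.5],[0,0,0],-1],[[0.12,0.28,-1],[0,0,0],-1],[[0.12,0.28,-1.5],[0,0,0],-1],[[0.12,0.28,-1.5],[0,0,0],-1]]';  python3 go.py L 49.5 47 12 -1.87
```

```text
time: 21.55
eef_pos: [0.5685, 0.2224, 0.0433]
eef_rot: [0.718, 0.696, -0.002, -0.0]
force: [-0.3, 0.0, -4.0]
width: 0.235
t 21.55 local [49.1 46.7] z 43.3 jaw -1.73 tilt [-0.003 -0.002] F [-0.3  0.  -4. ] w 0.235
shift [ 0.01  0.01 -1.25] turn [ 0.01 -0.02 -0.02] target [0.5689 0.2227 0.012 ]
```

```bash
python3 -m crank '[[[0,0,-0.4],[0,0,0],-1],[[0,0,-0.8],[0,0,0],-1],[[0,0,-1.15],[0,0,0],-1],[[0,0,-1.3],[0,0,0],-1],[[0,0,-1.3],[0,0,0],-1]]';  python3 go.py L 49.5 47 10 -1.87
```

```text
time: 22.18
eef_pos: [0.5683, 0.2224, 0.0104]
eef_rot: [0.718, 0.696, -0.002, -0.0]
force: [-0.7, -0.2, -3.8]
width: 0.238
t 22.18 local [49.  46.7] z 10.4 jaw -1.73 tilt [-0.003 -0.002] F [-0.7 -0.2 -3.8] w 0.238
shift [ 0.02  0.01 -0.02] turn [ 0.01 -0.02 -0.02] target [0.5689 0.2227 0.01  ]
```

```bash
python3 -m crank '[[[0,0,-0.05],[0,0,0],-1],[[0,0,-0.05],[0,0,0],-0.36],[[0,0,-0.05],[0,0,0],-0.36],[[0,0,-0.05],[0,0,0],-0.36],[[0,0,0.3],[0,0,0],-0.36]]';  python3 go.py
```

```text
time: 22.8
eef_pos: [0.568, 0.2223, 0.018]
eef_rot: [0.718, 0.696, -0.002, -0.001]
force: [-0.2, -0.1, -0.6]
width: 0.324
t 22.8 local [48.6 46.6] z 18.0 jaw -1.74 tilt [-0.004 -0.002] F [-0.2 -0.1 -0.6] w 0.324
```

```bash
python3 -m crank '[[[0,0,0.6],[0,0,0],-0.36],[[0,0,1.6],[0,0,0],-0.36],[[0,0,4],[0,0,0],-0.36],[[-2,2,5.5],[0,0,0],-0.36],[[-4,3.5,6],[0,0,0],-0.36]]'>/dev/null; python3 -m crank '[[[-2,2,0],[0,0,0],-0.3],[[-3.5,4,0],[0,0,0],-0.3],[[-4.5,6,0],[0,0,0],-0.3],[[-4.5,8,0],[0,0,0],-0.3],[[-4.5,8,0],[0,0,0],-0.3]]'; python3 -c "
from h import *
shot('side','s10.png');shot('top','t10.png')
a=cv2.imread('pics/s10.png')[85:205,230:350];b=cv2.imread('pics/t10.png')[145:255,128:288]
cv2.imwrite('pics/c13.png',cv2.resize(a,None,fx=5,fy=5,interpolation=2));cv2.imwrite('pics/c14.png',cv2.resize(b,None,fx=5,fy=5,interpolation=2))"
```

```text
time: 24.05
eef_pos: [0.3697, 0.5039, 0.168]
eef_rot: [0.717, 0.697, 0.002, -0.0]
force: [-0.1, -0.3, 0.7]
width: 0.346
```

View pics/c13.png

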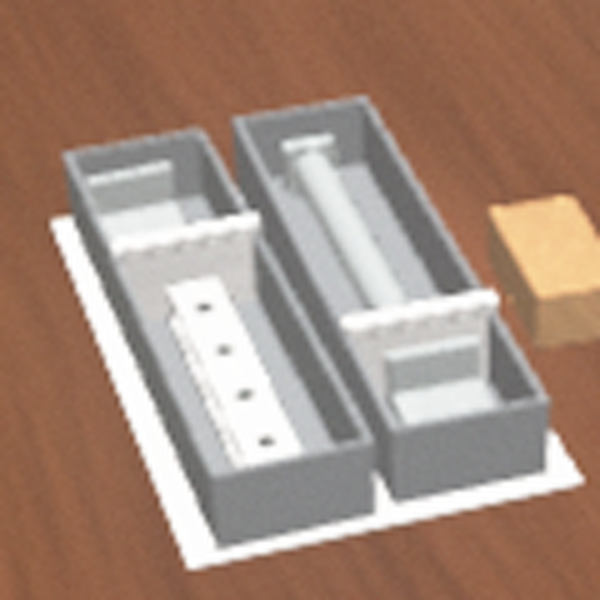

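View pics/c14.png

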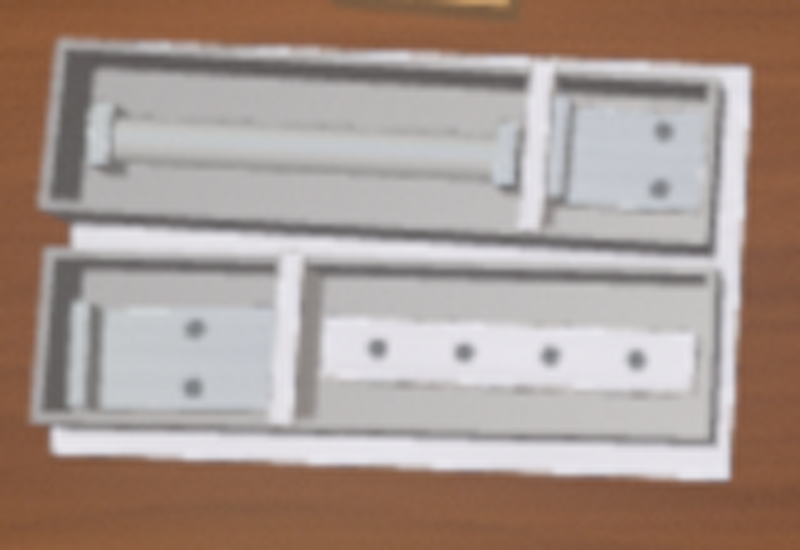

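View pics/t10.png

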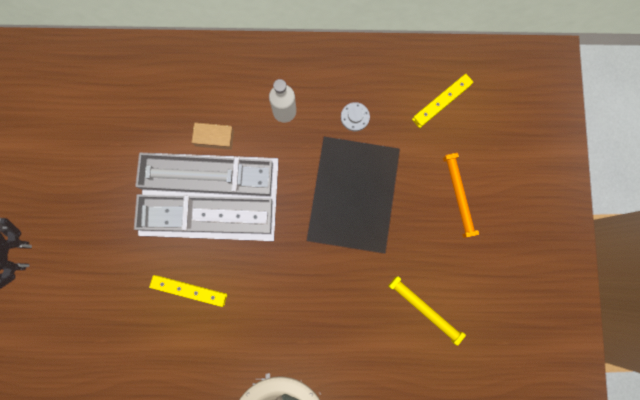

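```bash
python3 - <<'E'
from m import *
R,t,e=binfit()
f=lambda p,z:np.round((ray('top',np.array(p,float)/5+[128,145]-.4,z)[:,:2]-t)@R*1000,1)
print(f([[90,103],[519,124]],.037), f([[322,319],[696,332]],.033))
print(robot.job_done())
E
```

```text
[[ 63.  143.9]
 [ 61.6 -56.9]] [[ -33.7   28.6]
 [ -32.6 -144.9]]
the job is handed in; nothing more can be done
None
```

The shaft is in the far bin beside the short bracket, and the rail is in the near bin beside the long one. I handed the job in about 24 s into the 72 s limit.

I slid each divider towards its bracket with the closed fingers first. The readings I took while pushing showed at most about 5 N. Then I gripped the rail and the shaft at their middles, turned them and lowered each into the cleared side.

**Last checks:**
- **Shaft and rail:** the final top and side pictures show both lying flat. Taken at the heights they would have lying flat, their ends came out 200.8 mm apart for the shaft and 173.5 mm for the rail (true lengths 200 and 172 mm).
- **Clearance:** the shaft has about 8 mm free at each end. The rail has about 3 mm at the crossbar and 5 mm at the wall.
- **Brackets:** both lie flat on their floors.
- **Bystanders and look-alikes:** the bottle, flange, gasket box and the yellow and orange parts all look unmoved in the top picture.
- **Robot:** it stood clear with nothing in the gripper.

**Two disagreements:**
- Camera and robot positions along the bins differed by about 3.5 mm. I corrected for this from pictures of each part held over its bin.
- The far divider ended about 6 mm further than I aimed, though still short of jamming the bracket.

The shaft's right end is partly hidden by the crossbar in the side view, so I judged it flat from the top view.

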